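# Open up the bottle lane: release the ratchet stop and push it back

### The arm

A 6-joint arm with a two-finger parallel gripper is mounted at the origin on the work surface. World frame = base frame: x ahead of the robot, y to its left, z up, the work surface at z = 0. Lengths are in m, angles in rad, forces in N, time in s.
With the tool pointing down it reaches from about 0.35 to 0.975 m from the base axis. Payload 4.9 kg.
Tool frame: the origin (TCP) lies midway between the tips of the shut fingers; the grasp point (between the pads) lies 19 mm behind it (manip.pinch_z is the distance from the TCP to the grasp point, in m); z points along the fingers, y is the direction in which the jaws open and shut (so a half turn about z gives the same grasp; the last joint's range is limited). The gripper opens to 85 mm and grips with 20 to 120 N. Pads are 22 mm wide; open, the fingers measure 114 mm over their backs; the gripper's body (76 mm by 85 mm) begins 54 mm behind the grasp point. The pads swing forward as they close: fully open they stand 13 mm farther back than shut.
Start: joints at [-0.119, 0.053, 1.613, -0, 1.476, -0.119], TCP at [0.625, 0, 0.231] pointing down, gripper open.
Joint ranges: [-3.01, 3.01], [-1.01, 2.22], [0.06, 2.58], [-1.02, 4.17], [0.09, 2.62], [-3.14, 3.14]. Speed limits (rad/s): [2.57, 2.57, 3.14, 3.14, 3.14, 3.14].

### API

Orientations are given as a unit quaternion [w, x, y, z].
In Python, from plant import manip gives the robot as it stands.
- The arm moves only by the tool drive_tool, never from a script. Its argument "commands" is text: rows parted by semicolons, each of 5 numbers parted by spaces: the finger opening in mm, from 0 to 85.4, then the shift along the tool's x, y, z in units of 30 mm (1.0 is 30 mm), then the turn about the tool's z in degrees. A call has exactly 8 rows; each row shifts and turns the commanded pose from where the row before left it, along the tool's axes as they then stand; what a row does not reach is not made up. A row lasts 1/8 s, in which the tool goes at most 62.5 mm and 10.7 degrees, less where a joint would pass 70% of its speed; a pose out of reach is approached as far as the arm can. A call is refused whole if a number of a shift passes 1 or a number of a turn 10.7, either way. A call with a gripper value outside its range is refused whole. The fingers move at their own pace and stop on an object; the grip force is fixed at half the most. Time passes only in rows, so rows that do not move let the fingers close, or fill a call up. It gives the time, the measured TCP pose, the force and the opening at its end, in the units of the state.
- manip.state(): the state, without advancing time (a new reading comes with each control period).
- manip.grab_frame(name): name is "scene" or "side" or "wrist"; returns the picture (400x640x3 uint8, red, green, blue); there is no depth.
- manip.camera_params(name): a dict with "fx", "fy", "cx", "cy" (pixels), "xyz" and "orientation" of the camera in the world. Camera axes: x right, y down, z forward; pixel columns grow to the right and rows downward; lengths in m; the calibration is good to about 2 mm. A picture is of the moment at which its call begins: read the wrist's pose just before it. camera_params takes no time and is no camera call; for the wrist camera it gives the pose at the moment of the call.
- manip.job_done(): hands the job in, once; it reports no verdict.
The state is a dict: "time": time; "joint_pos": joint angles; "joint_vel": joint speeds; "joint_efforts": joint torques, N m; "tool_pos": TCP position; "tool_rot": TCP orientation; "contact_force": force on the tool from outside, world axes, zero at the start; "ft_torque": the same for the moment, N m; "gripper_width": opening from 0.0 (shut) to 1.0 (fully open).
Only numpy, scipy, OpenCV 4.12 (cv2) and the standard library are available. Lean on these libraries where they do the work, as an engineer would, in place of code of your own. Each camera call takes 0.05 s, during which the arm holds its last target. There are 200 camera calls.

### The job

Make room in the metal bottle lane for more jars: press down the black release paddle on top of the sliding stop with your fingertips and, while it is down, push the stop along its bar away from the two jars until it is fully home against the end block. Then let the paddle spring back up and move clear. The jars, bottles, tin and bowl standing in and around the lane are to be left where they are, neither moved, tipped nor lifted.

Things in the scene. Friction and masses are not known exactly. Their poses are not given: they have to be found in the camera images.
- lane: Fixed bare metal tray 430 x 170 x 6 mm on the table. Origin: centre of its underside. x: along the toothed bar, the way the stop is to be pushed, away from the jars; y: across, from the bar towards the jar side; z up. Bar 16 mm wide at y = -55 mm, top at z = 46 mm, between end blocks (20 mm long, 50 wide, top z = 64) centred at x = -205 and +205 mm. Wire fence 35 mm high at y = +79 mm.
- paddle (a point): Point to press: on the upper face of the black ribbed release paddle on top of the stop, 82 mm above the table at rest. The paddle is level, 53 mm long (lane x) by 42 mm wide, this point about its middle; its hinge pin is 42 mm away towards lane +x. It rides with the stop. On its other three sides nothing of the stop is higher than it (jaw plate on the +y side: top 76 mm above the table).
- wall (a point): Middle of the face that the fingertip pushes: an upright grey wall of the stop, 44 mm wide, across the bar between two grey ears, facing the paddle (towards lane -x). This point is 29 mm from paddle towards lane +x and 98 mm above the table; the wall reaches from 86 to 112 mm above the table. A fingertip on the pressed paddle bears on it.
- stop (a joint): Travel of the sliding stop along the bar, m: 0 nearest the jars, 0.150 fully home against the +x end block; starts at 0 to 0.05. Paddle up: a pawl jams on the bar and it cannot be pushed towards +x, but drags towards the jars at about 5 N (so lift the finger straight off at the end). Paddle down: slides either way at about 3 N.
- release (a joint): Angle of the paddle, rad: 0 (within 0.02) up and locked (down to -0.2 if pushed while jammed), 0.2 its lower stop. Pressing at paddle takes 2 N to begin, 6 N for the full 8 mm. Press to at least 0.1 rad (4.2 mm at that point; 6 mm is good) and keep it there while pushing. It springs up when let go. Press before pushing: a loaded pawl holds fast.
- jar_a: Squat sauce jar with red lid, 68 mm across, 90 mm high, loose in the lane at its end away from the push. Origin: centre of its underside.
- jar_b: Second jar like it, between jar_a and the stop's jaw plate. Origin: centre of its underside.
- soy: Dark sauce bottle, 64 mm across, 210 mm high, loose on the table beyond the bar. Origin: centre of its underside.
- chilli: Slim red sauce bottle with orange cap, 52 mm across, 170 mm high, loose on the table beyond the bar. Origin: centre of its underside.
- tin: Pale metal food tin, 72 mm across, 70 mm high, loose on the table past the lane's +x end. Origin: centre of its underside.
- bowl: White bowl, 100 mm across, 45 mm high, loose on the table beyond the bar. Origin: centre of its underside.
- spice: Small amber spice jar, 48 mm across, 60 mm high, loose on the table beyond the bar near its +x end. Origin: centre of its underside.
Not all that is in view belongs to the job. Several things look just like the chilli: the one meant starts farthest from the robot's base. Several things look just like the spice: the one meant starts farthest to the robot's right.

How it is judged:
On the way, in this order (a step that is already met when the one before it is completed fails the run):
1. the release paddle is pressed at least half-way down, by the fingers, while the stop is still well short of home (value of joint release above 0.09 rad and contact force between the fingers and release above 0.5 N and value of joint stop below 0.12 m), for 0.05 s.
2. the stop is pushed home (value of joint stop above 0.145 m), for 0.1 s.
At the end, for the whole second after the job is handed in: The stop stands within 6 mm of its home position against the end block and at rest, the paddle has sprung up (under 0.04 rad), and all jars, bottles, the tin and the bowl stand upright within 20 mm of where they were (value of joint stop above 0.144 m and value of joint release below 0.04 rad and velocity of joint stop between -0.01 and 0.01 m/s and distance of each of jar_a, jar_b, soy, chilli, tin, bowl, spice from where it was at the start of the episode below 0.02 m and angle between each of jar_a, jar_b, soy, chilli, tin, bowl, spice's own z axis and vertical below 0.2 rad); the robot touches nothing.
It fails at once if a jar or another bystander is moved by more than 20 mm, or lifted (distance of any of jar_a, jar_b, soy, chilli, tin, bowl, spice from where it was at the start of the episode above 0.02 m).
It fails at once if a jar or another bystander is tipped (angle between any of jar_a, jar_b, soy, chilli, tin, bowl, spice's own z axis and vertical above 0.3 rad).
It also fails if it takes over 35 s, if anything falls off the work surface, if the arm or the gripper's body presses on something with over 40 N, if the wrist force passes 120 N, or if a joint passes its speed limit or range.

## Working session

There is one attempt and no reset: what is moved stays moved. The work goes in short steps, Python scripts to look and compute and a tool call to move; the robot and the scene stay as the last step left them, time stands still between calls to the robot, and variables do not carry over. Pictures are saved under pics/ and viewed, about 8 in all and at most 12, crops included, and the job is handed in when it is done.

Besides the shell and the picture viewer there is one more tool, called after "Call:" as name(argument=value, ...), one argument or row to a line, values as JSON. drive_tool: Moves the arm, as the interface text tells. Its arguments: {"type":"object","properties":{"commands":{"type":"string"}},"required":["commands"]}

```bash
mkdir -p pics
cat > h.py <<'E'
import numpy as np,cv2
from plant import manip
from scipy.spatial.transform import Rotation as R
def cam(n):
    p=manip.camera_params(n);o=p["orientation"];return p,R.from_quat([o[1],o[2],o[3],o[0]]).as_matrix(),np.array(p["xyz"])
def ray(n,u,v,z,c=None):
    p,M,x=c or cam(n);d=M@[(u-p["cx"])/p["fx"],(v-p["cy"])/p["fy"],1];return x+d*(z-x[2])/d[2]
def proj(n,P,c=None):
    p,M,x=c or cam(n);q=M.T@(np.array(P)-x);return p["fx"]*q[0]/q[2]+p["cx"],p["fy"]*q[1]/q[2]+p["cy"]
def grab(n,f):
    c=cam(n);i=manip.grab_frame(n)[:,:,::-1].copy();cv2.imwrite("pics/"+f,i);return i,c
E
python3 - <<'E'
from h import *
for n in("scene","side","wrist"):
    grab(n,n+"1.png");p,M,x=cam(n);print(n,p["fx"],x.round(3),M[:,2].round(2))
s=manip.state();print(s["tool_pos"],s["tool_rot"],s["time"])
E
```

```text
scene 379.51852894591394 [0.829 0.357 0.753] [-0.29 -0.44 -0.85]
side 450.10131805324346 [ 0.481 -0.756  0.599] [ 0.1   0.83 -0.54]
wrist 321.3759884888128 [0.626 0.073 0.373] [-0.   -0.29 -0.96]
[6.24500794e-01 6.08073648e-05 2.30351987e-01] [-6.36800805e-04  7.07126419e-01  7.07086685e-01 -4.91964705e-04] 0.15
```

View pics/scene1.png

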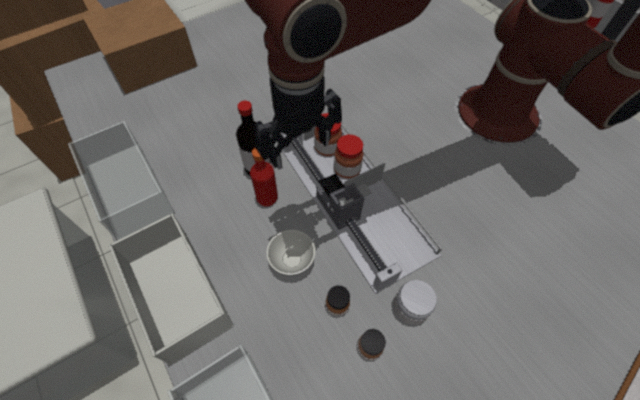

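View pics/side1.png

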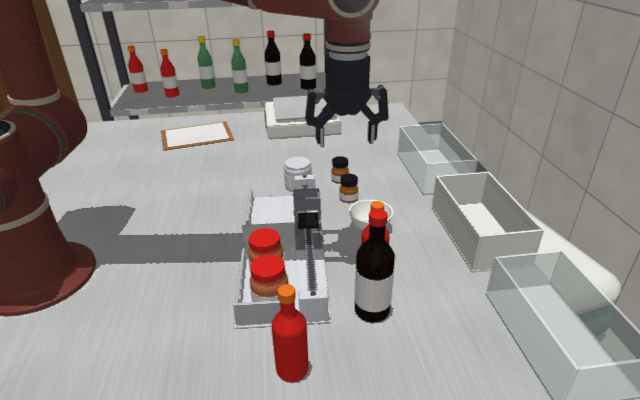

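View pics/wrist1.png

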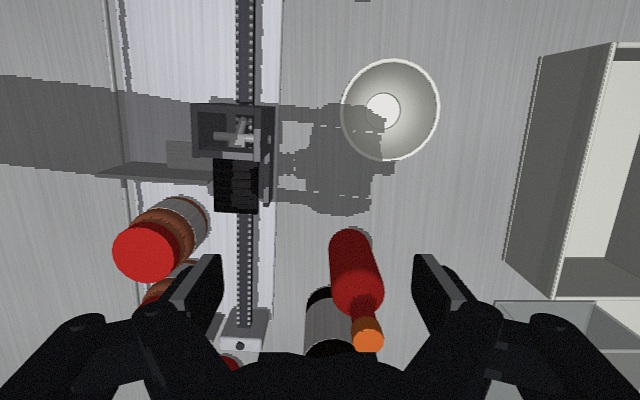

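The wrist view shows the bar running vertically at column ~244, with the black paddle at (236,185). The stop housing is above it at (233,130), jar_b's lid is at (143,252), and the bowl is at (390,110). The chilli (355,280) and soy (330,320) are right of the bar. The side view shows two chilli lookalikes, at (290,340) and (376,220). The scene view shows two spice lookalikes, at (338,298) and (372,343).

Run:
```python
from h import *
def r(n,l,u,v,z): print(n,l,ray(n,u,v,z).round(3)[:2])
w=cv2.imread("pics/wrist1.png");g=w[140:225,195:265].max(2);m=(g<38).astype(np.uint8)
n,l,st,c=cv2.connectedComponentsWithStats(m);k=1+st[1:,4].argmax();print(st[k]+[195,140,0,0,0],c[k]+[195,140])
print(cv2.minAreaRect(np.argwhere(l==k)[:,::-1].astype(np.float32)))
r("wrist","paddle",*(c[k]+[195,140]),.082)
for u,v in((214,157),(258,157),(214,212),(258,212)): r("wrist","padcorner",u,v,.082)
r("wrist","bar",244,10,.046);r("wrist","bar",244,310,.046)
r("wrist","bowl",390,110,.045)
r("scene","paddle",330,185,.082);r("scene","endblk",388,273,.064)
r("scene","jarb",349,146,.09)
r("scene","soy cap",245,106,.21);r("side","soy cap",377,213,.21)
r("scene","chil cap",257,155,.17);r("side","chil capA",377,208,.17);r("side","chil capB",287,294,.17);r("wrist","chil cap",368,342,.17)
r("scene","spice",338,296,.06);r("scene","spice",372,341,.06);r("scene","tin",418,297,.07)
s=cv2.imread("pics/scene1.png")[90:310,220:450];x=cv2.resize(s,None,fx=2.6,fy=2.6,interpolation=2)
cv2.imwrite("pics/c1.png",x)
```

```text
[ 213  158   46   67 1937] [233.77026329 188.04491482]
((40.5, 51.0), (66.0, 45.0), 90.0)
wrist paddle [ 0.547 -0.005]
wrist padcorner [0.531 0.024]
wrist padcorner [0.571 0.024]
wrist padcorner [ 0.526 -0.029]
wrist padcorner [ 0.568 -0.029]
wrist bar [0.559 0.152]
wrist bar [ 0.538 -0.164]
wrist bowl [0.697 0.065]
scene paddle [ 0.555 -0.006]
scene endblk [0.568 0.212]
scene jarb [ 0.463 -0.067]
scene soy cap [ 0.643 -0.185]
side soy cap [ 0.639 -0.189]
scene chil cap [ 0.671 -0.094]
side chil capA [ 0.659 -0.116]
side chil capB [ 0.489 -0.305]
wrist chil cap [ 0.664 -0.103]
scene spice [0.673 0.196]
scene spice [0.669 0.294]
scene tin [0.553 0.279]
```

View pics/c1.png

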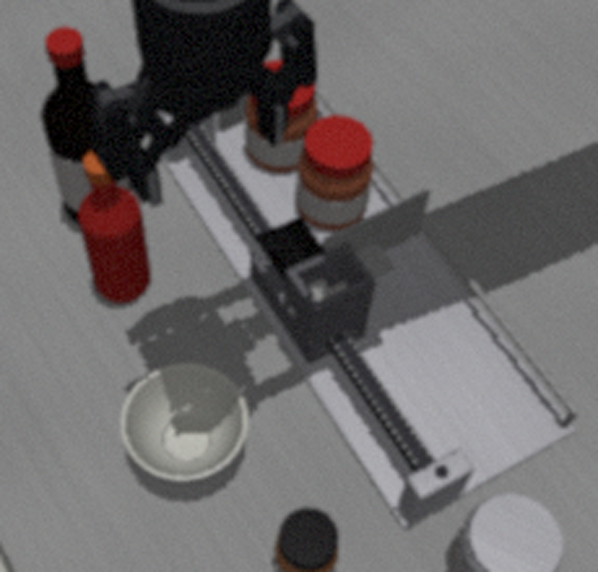

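Bystanders:
- **Chilli:** candidates are wrist (368,342) → (0.665,-0.10) and side (287,294) → (0.49,-0.31). The first is farthest from the base (0.67 m against 0.58 m), so it is the one meant. The crop shows it beside the soy.
- **Spice:** candidates are scene (338,296) → y=0.196 and (372,341) → y=0.294. The first is farther right, so it is the one meant.

All of these are well clear of the path. The paddle is at (0.549,-0.0025), and its measured 42x53 mm matches the size given. The lane's x direction is about 3.8° from world y.

Call:
drive_tool(
  commands="0 0 0 0 3.8; 0 0.09 -0.6 0 0; 0 0 -0.7 0 0; 0 0 -0.7 0 0; 0 0 -0.5 0 0; 0 0 0 0.7 0; 0 0 0 0.8 0; 0 0 0 0.5 0",
)

```text
time: 1.15
tool_pos: [0.5495, 0.0077, 0.1684]
tool_rot: [-0.001, 0.73, 0.683, -0.001]
contact_force: [-0.2, -0.5, 0.7]
gripper_width: -0.0
```

Run:
```python
from h import *
i,c=grab("wrist","w2.png");s=manip.state();print(s["tool_pos"],s["tool_rot"],s["gripper_width"],s["time"])
j,_=grab("scene","s2.png");x=cv2.resize(j[100:260,260:420],(600,600),interpolation=2)
k,_=grab("side","d2.png")
cv2.imwrite("pics/c2.png",np.hstack([cv2.resize(i,(480,300)),cv2.resize(x,(300,300))]))
d=np.array([.066,.998,0]);
```

```text
[0.54852651 0.00784066 0.16652638] [-0.00233363  0.73018693  0.68324062 -0.00196347] 0.002248727730657054 1.2
```

View pics/c2.png

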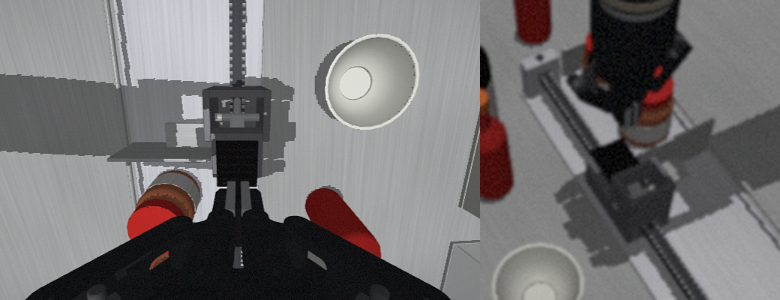

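The enlarged wrist view shows the shut fingertips centred on the bar column. The paddle is at about (217..257,141..186) in the crop, and the jar is clear to the left. Next I re-measure the paddle from here.

Run:
```python
from h import *
for u,v in((217,141),(257,141),(217,185),(257,185)): print(ray("wrist",u*4/3,v*4/3,.082).round(4))
print(proj("wrist",manip.state()["tool_pos"]))
```

```text
[0.5305 0.0205 0.082 ]
[0.5699 0.0179 0.082 ]
[ 0.5261 -0.0269  0.082 ]
[ 0.5678 -0.0296  0.082 ]
(np.float64(315.5256993039892), np.float64(256.9568213589779))
```

Call:
drive_tool(
  commands="0 0 0 0.8 0; 0 0 0 0.7 0; 0 0 0 0.5 0; 0 0 0 0.2 0; 0 0 0 0.1 0; 0 0 0 0 0; 0 0 0 0 0; 0 0 0 0 0",
)

```text
time: 2.3
tool_pos: [0.5507, 0.0077, 0.1029]
tool_rot: [0.0, 0.73, 0.683, 0.0]
contact_force: [0.8, 0.1, 0.5]
gripper_width: 0.005
```

Consistent with the first measurement: the paddle centre is (0.549,-0.004). The TCP is 12 mm ahead of it, so the leading edge is about 6 mm from the wall. I'll press in small steps.

Call:
drive_tool(
  commands="0 0 0 0.3 0; 0 0 0 0.25 0; 0 0 0 0.1 0; 0 0 0 0.05 0; 0 0 0 0.05 0; 0 0 0 0 0; 0 0 0 0 0; 0 0 0 0 0",
)

```text
time: 3.3
tool_pos: [0.5504, 0.0074, 0.0802]
tool_rot: [0.0, 0.73, 0.683, -0.0]
contact_force: [-4.3, -2.8, 5.1]
gripper_width: -0.0
```

Call:
drive_tool(
  commands="0 0 0 0.04 0; 0 0 0 0 0; 0 0 0 0.04 0; 0 0 0 0 0; 0 0 0 0 0; 0 0 0 0 0; 0 0 0 0 0; 0 0 0 0 0",
)

```text
time: 4.3
tool_pos: [0.5505, 0.0073, 0.0782]
tool_rot: [0.0, 0.73, 0.683, -0.0]
contact_force: [-4.8, -2.9, 6.3]
gripper_width: 0.003
```

Run:
```python
from h import *
for k in range(3):
    j,_=grab("scene","s3.png");s=manip.state();print(s["contact_force"].round(1) if hasattr(s["contact_force"],'round') else s["contact_force"],s["tool_pos"])
i,_=grab("side","d3.png");w,_=grab("wrist","w3.png")
print(proj("side",[.55,0,.08]))
cv2.imwrite("pics/c3.png",np.hstack([cv2.resize(i[140:260,240:360],(390,390),interpolation=2),cv2.resize(j[120:250,280:410],(390,390),interpolation=2)]))
```

```text
[-4.5 -3.   7.1] [0.55054589 0.00733647 0.0781949 ]
[-5.  -2.2  7.2] [0.55053444 0.00734055 0.07817253]
[-5.  -3.1  6.9] [0.5505225  0.00735879 0.07818097]
(np.float64(308.81519577705365), np.float64(219.093456803704))
```

View pics/c3.png

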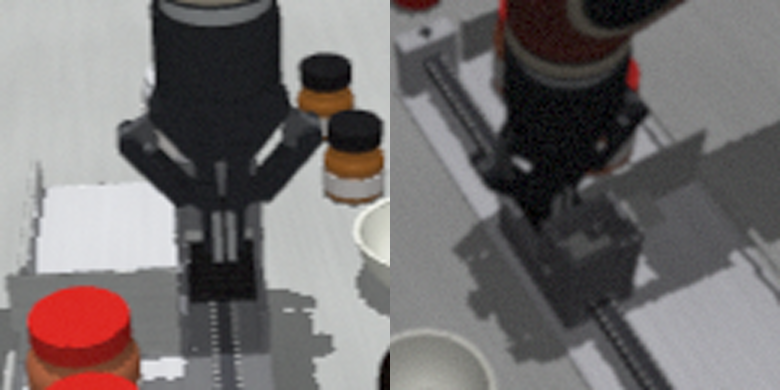

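The fingertips stand on the paddle, centred between the ears and in front of the wall. Fz is 7 N, so the paddle is partly down. The -x side force could be friction, so I'll shift 1 mm sideways, press 1.2 mm more, then start pushing.

Call:
drive_tool(
  commands="0 0 -0.04 0.04 0; 0 0 0 0 0; 0 0.05 0 0 0; 0 0.1 0 0 0; 0 0.1 0 0 0; 0 0.1 0 0 0; 0 0.1 0 0 0; 0 0 0 0 0",
)

```text
time: 5.55
tool_pos: [0.5513, 0.0211, 0.0777]
tool_rot: [0.001, 0.73, 0.683, 0.001]
contact_force: [-1.9, -1.5, 6.1]
gripper_width: 0.0
```

Call:
drive_tool(
  commands="0 0.1 0 0 0; 0 0.1 0 0 0; 0 0.1 0 0 0; 0 0.1 0 0 0; 0 0.1 0 0 0; 0 0.1 0 0 0; 0 0 0 0 0; 0 0 0 0 0",
)

```text
time: 6.55
tool_pos: [0.5526, 0.0392, 0.0777]
tool_rot: [0.001, 0.73, 0.683, 0.001]
contact_force: [-2.5, -1.8, 7.6]
gripper_width: 0.001
```

Run:
```python
from h import *
i,_=grab("side","d4.png");j,_=grab("scene","s4.png");print(manip.state()["contact_force"])
cv2.imwrite("pics/c4.png",np.hstack([cv2.resize(i[140:260,240:360],(390,390),interpolation=2),cv2.resize(j[130:260,290:420],(390,390),interpolation=2)]))
```

```text
[-1.91086574 -1.69624865  6.89626347]
```

View pics/c4.png

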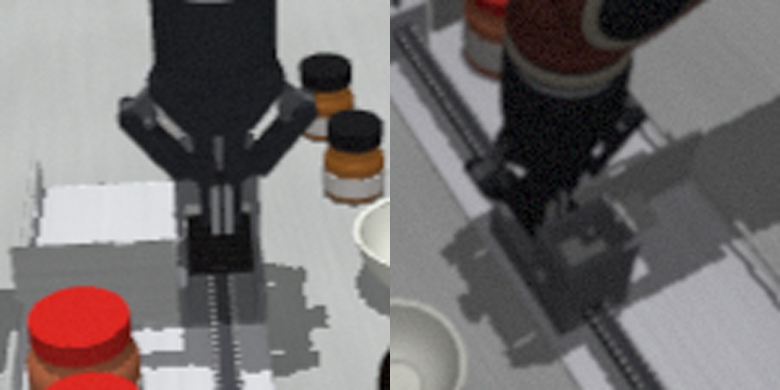

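The stop is moving with the fingers and the paddle is down; the paddle's near edge went from row 300 to 272 in the side crop. At least 70 mm of travel remains.

Call:
drive_tool(
  commands="0 0.15 0 0 0; 0 0.27 0 0 0; 0 0.3 0 0 0; 0 0.3 0 0 0; 0 0.3 0 0 0; 0 0.3 0 0 0; 0 0.2 0 0 0; 0 0.08 0 0 0",
)

```text
time: 7.65
tool_pos: [0.5564, 0.0962, 0.0778]
tool_rot: [0.001, 0.73, 0.683, 0.001]
contact_force: [-1.7, -2.4, 7.4]
gripper_width: -0.002
```

Run:
```python
from h import *
j,_=grab("scene","s5.png");w,_=grab("wrist","w5.png");print(manip.state()["contact_force"],manip.state()["tool_pos"])
cv2.imwrite("pics/c5.png",np.hstack([cv2.resize(w,(480,300)),cv2.resize(j[160:290,300:430],(300,300),interpolation=2)]))
```

```text
[-1.70185767 -1.59159892  6.81135708] [0.55642754 0.09636619 0.07775643]
```

View pics/c5.png

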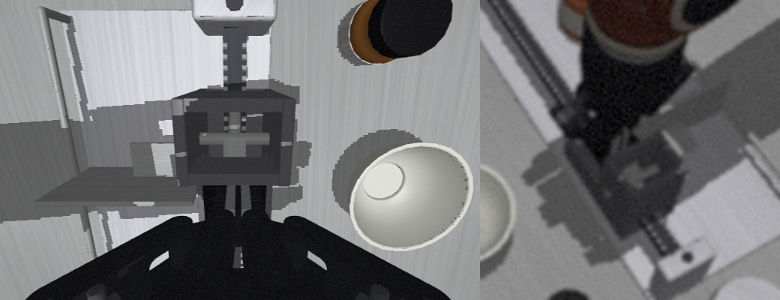

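The wrist crop shows the stop's front top edge at about (235,90) and the end block's inner edge at about (235,33).

Run:
```python
from h import *
print(ray("wrist",313,44,.064)[1],ray("wrist",313,34*4/3,.046)[1],[ray("wrist",313,v,z)[1].round(4) for v,z in((118,.112),(118,.1),(134,.112))])
```

```text
0.19355243900548075 0.19574992534987443 [np.float64(0.1641), np.float64(0.1635), np.float64(0.1589)]
```

Call:
drive_tool(
  commands="0 0.1 0 0 0; 0 0.15 0 0 0; 0 0.15 0 0 0; 0 0.1 0 0 0; 0 0.1 0 0 0; 0 0.05 0 0 0; 0 0 0 0 0; 0 0 0 0 0",
)

```text
time: 8.75
tool_pos: [0.5577, 0.1156, 0.0777]
tool_rot: [0.001, 0.73, 0.683, 0.001]
contact_force: [-1.3, -2.1, 6.6]
gripper_width: -0.002
```

About 10–15 mm is left, so I'll creep in.

Call:
drive_tool(
  commands="0 0.06 0 0 0; 0 0.06 0 0 0; 0 0.06 0 0 0; 0 0.06 0 0 0; 0 0.05 0 0 0; 0 0.03 0 0 0; 0 0 0 0 0; 0 0 0 0 0",
)

```text
time: 9.75
tool_pos: [0.5584, 0.1251, 0.0778]
tool_rot: [0.001, 0.73, 0.683, 0.001]
contact_force: [-2.7, -2.6, 7.3]
gripper_width: 0.005
```

Call:
drive_tool(
  commands="0 0.05 0 0 0; 0 0.05 0 0 0; 0 0.05 0 0 0; 0 0 0 0 0; 0 0 0 0 0; 0 0 0 0 0; 0 0 0 0 0; 0 0 0 0 0",
)

```text
time: 10.75
tool_pos: [0.5587, 0.1297, 0.0778]
tool_rot: [0.001, 0.73, 0.683, 0.001]
contact_force: [-1.8, -2.8, 7.2]
gripper_width: 0.005
```

Run:
```python
from h import *
j,_=grab("scene","s6.png");w,_=grab("wrist","w6.png")
cv2.imwrite("pics/c6.png",np.hstack([cv2.resize(w[0:250,160:480],(450,350),interpolation=2),cv2.resize(j[190:290,320:420],(350,350),interpolation=2)]))
```

Call:
drive_tool(
  commands="0 0.05 0 0 0; 0 0.05 0 0 0; 0 0.05 0 0 0; 0 0 0 0 0; 0 0 0 0 0; 0 0 0 0 0; 0 0 0 0 0; 0 0 0 0 0",
)

```text
time: 11.85
tool_pos: [0.559, 0.1342, 0.0778]
tool_rot: [0.001, 0.73, 0.683, 0.001]
contact_force: [-1.4, -2.2, 7.2]
gripper_width: 0.002
```

View pics/c6.png

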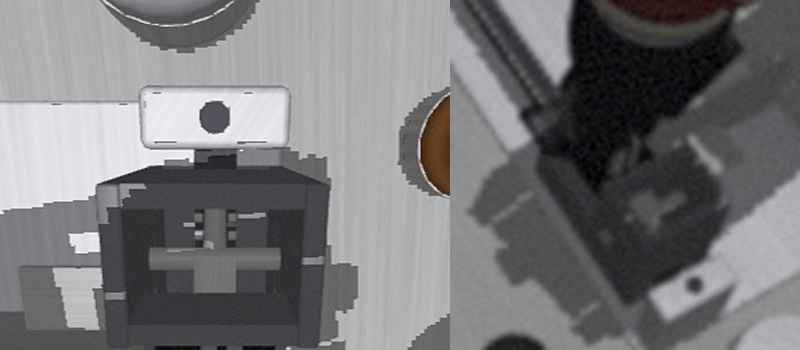

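At that picture the gap was about 5–6 mm (the block is 150 px for 50 mm), and 4.5 mm has been covered since. I'll continue in small steps until it bears on the block.

Call:
drive_tool(
  commands="0 0.05 0 0 0; 0 0.05 0 0 0; 0 0 0 0 0; 0 0.05 0 0 0; 0 0 0 0 0; 0 0 0 0 0; 0 0 0 0 0; 0 0 0 0 0",
)

```text
time: 12.85
tool_pos: [0.5593, 0.1371, 0.0779]
tool_rot: [0.002, 0.73, 0.683, 0.0]
contact_force: [-2.4, -6.7, 9.3]
gripper_width: 0.001
```

Call:
drive_tool(
  commands="0 0.05 0 0 0; 0 0 0 0 0; 0 0.05 0 0 0; 0 0 0 0 0; 0 0 0 0 0; 0 0 0 0 0; 0 0 0 0 0; 0 0 0 0 0",
)

```text
time: 13.85
tool_pos: [0.5599, 0.1395, 0.0784]
tool_rot: [0.003, 0.73, 0.683, -0.0]
contact_force: [-2.6, -8.8, 10.4]
gripper_width: 0.004
```

Run:
```python
from h import *
w,_=grab("wrist","w7.png")
cv2.imwrite("pics/c7.png",cv2.resize(w[0:250,160:480],(450,350),interpolation=2))
```

```text
(no output)
```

View pics/c7.png

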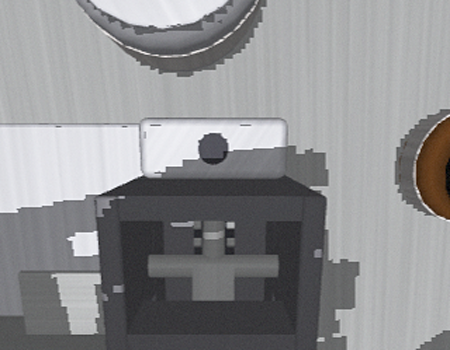

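The gap to the end block is closed in the view, with the block and stop edges both at row 178. Fy is rising. One more firm nudge will confirm it.

Call:
drive_tool(
  commands="0 0.05 0 0 0; 0 0 0 0 0; 0 0.05 0 0 0; 0 0 0 0 0; 0 0.05 0 0 0; 0 0 0 0 0; 0 0 0 0 0; 0 0 0 0 0",
)

```text
time: 14.9
tool_pos: [0.5608, 0.1434, 0.0791]
tool_rot: [0.004, 0.73, 0.683, -0.0]
contact_force: [-3.0, -11.2, 12.2]
gripper_width: -0.003
```

The fingers now slide forward on the paddle towards the wall while the stop stands still, so until now friction was carrying it. I'll go on until they bear on the wall.

Call:
drive_tool(
  commands="0 0.05 0 0 0; 0 0 0 0 0; 0 0.05 0 0 0; 0 0 0 0 0; 0 0.05 0 0 0; 0 0 0 0 0; 0 0 0 0 0; 0 0 0 0 0",
)

```text
time: 15.9
tool_pos: [0.5615, 0.148, 0.0793]
tool_rot: [0.004, 0.73, 0.683, 0.001]
contact_force: [-1.6, -11.9, 12.6]
gripper_width: -0.001
```

Run:
```python
from h import *
w,_=grab("wrist","w8.png");j,_=grab("scene","s8.png")
cv2.imwrite("pics/c8.png",np.hstack([cv2.resize(w[0:250,160:480],(450,350),interpolation=2),cv2.resize(j[200:300,330:430],(350,350),interpolation=2)]))
```

```text
(no output)
```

View pics/c8.png

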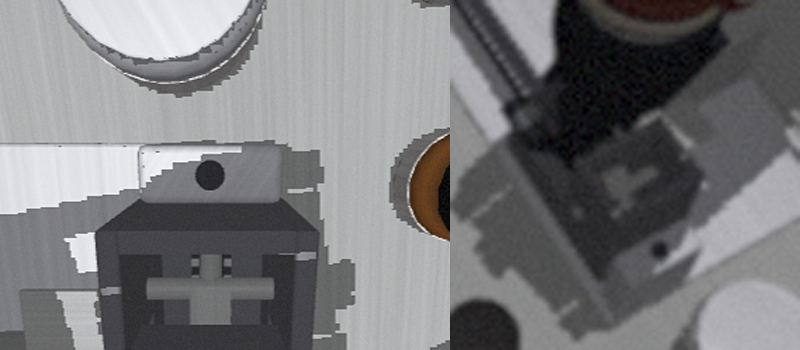

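The stop is in contact with the end block in both views, static under 12 N of push. Now I lift straight off.

Call:
drive_tool(
  commands="0 0 0 -0.1 0; 0 0 0 -0.2 0; 0 0 0 -0.5 0; 0 0 0 -0.9 0; 0 0 0 -1 0; 0 0 0 -1 0; 0 0 0 -1 0; 0 0 0 0 0",
)

```text
time: 17.0
tool_pos: [0.5606, 0.1513, 0.2202]
tool_rot: [0.002, 0.73, 0.683, 0.003]
contact_force: [-0.3, -0.4, 0.2]
gripper_width: 0.001
```

Run:
```python
from h import *
w,_=grab("wrist","w9.png");j,_=grab("scene","s9.png");i,_=grab("side","d9.png");print(manip.state()["contact_force"])
o=[cv2.imread("pics/"+f) for f in("side1.png","scene1.png")]
cv2.imwrite("pics/c9.png",np.vstack([np.hstack([cv2.resize(w,(400,250)),cv2.resize(j[190:290,310:470],(400,250),interpolation=2)]),np.hstack([cv2.resize(i[120:380,180:440],(300,300)),cv2.resize(o[0][120:380,180:440],(300,300)),cv2.resize(i[150:250,280:346],(200,300))])]))
```

```text
[-0.08354655 -0.70936163  0.07503575]
```

View pics/c9.png

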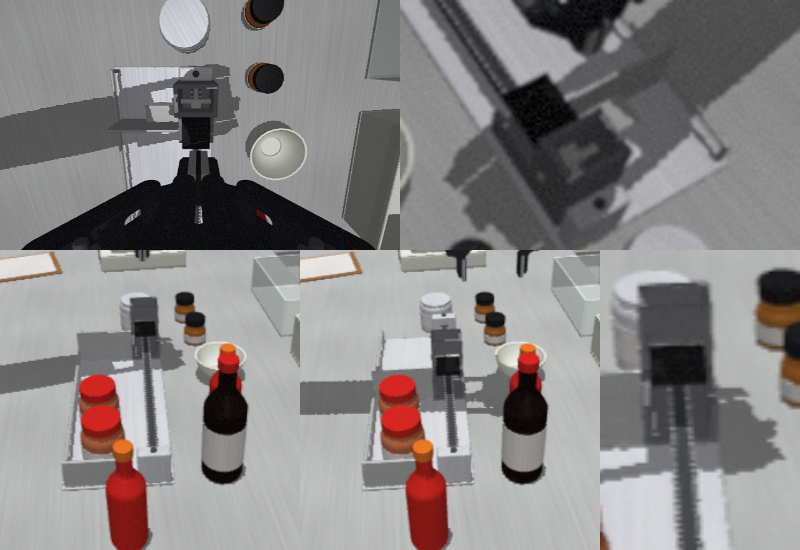

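The stop stands against the end block and stayed there after the lift. The paddle is up and free. The jars, bottles, bowl, tin and spice jars are where they were in the before/after side views, and the contact force is about zero.

```bash
python3 -c "
from plant import manip
print(manip.job_done())"
```

```text
the job is handed in; nothing more can be done
None
```

I pressed the paddle with the shut fingertips (about 7 N) and pushed the stop along the bar to the end block. I then lifted straight off and handed the job in at about 17 s of the 35 s allowed.

- **Stop home:** the wrist and scene views show it against the block, though a gap of up to about 3 mm could be hidden from those angles. It stood still while I pushed with about 12 N.
- **Paddle and contact:** the paddle looks up and free, and the contact force is near zero. I judged the paddle by eye and did not measure its angle.
- **Bystanders:** the side views before and after show the jars, bottles, tin, bowl and spice jars in the same places. I compared these by eye too.
- **Not as planned:** friction on the paddle appears to have carried the stop most of the way, not the fingers bearing on the wall. At the end block the fingers slid forward on the paddle by about 10 mm. A sideways force of 2 to 5 N in world -x during pressing and pushing was never explained.

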